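Feel the end float of the gear shaft

ROBOT

A 6-joint arm with a two-finger parallel gripper is mounted at the origin on the work surface. World frame = base frame: x ahead of the robot, y to its left, z up, the work surface at z = 0. Lengths are in m, angles in rad, forces in N, time in s.
With the tool pointing down it reaches from about 0.25 to 0.725 m from the base axis. Payload 4 kg.
Tool frame: the origin (TCP) lies at the centre of the arm's flange, where the gripper is bolted on; the fingertips stand 173 mm ahead of it and the grasp point (between the pads) lies 155 mm ahead of it (robot.finger_overhang is the distance from the TCP to the fingertips, in m); z points along the fingers, y is the line along which they close (so a half turn about z gives the same grasp; the last joint's range is limited). The gripper opens to 85 mm and grips with 20 to 120 N. Pads are 22 mm wide; open, the fingers measure 114 mm over their backs; the gripper's body (76 mm by 85 mm) begins 54 mm behind the grasp point. The pads swing forward as they close: fully open they stand 13 mm farther back than shut.
Start: joints at [-1.162, 0.241, 0.005, 1.335, 0, 1.571], TCP at [0.199, -0.459, 0.405] pointing down, gripper open.
Joint ranges: [-2.72, 2.72], [-1.05, 1.87], [-1.09, 1.28], [-1.99, 2.15], [-1.42, 1.44], [-3.14, 3.14]. Speed limits (rad/s): [2.79, 2.79, 3.14, 3.14, 3.14, 3.14].

INTERFACE

Orientations are given as [roll, pitch, yaw] about the fixed x, y, z axes, in that order (R = Rz(yaw) Ry(pitch) Rx(roll)).
In Python, from cell import state, eyes, order, robot gives the robot as it stands.
- The arm moves only by the shell command python3 -m pendant 'ROWS' [OPENING] [FORCE]. ROWS is JSON, a list of rows, each an object with "translation": the shift along the tool's x, y, z in units of 300 mm (1.0 is 300 mm), a list of three; "delta_rot": the turn, a rotation vector about the tool's x, y, z in units of 180 degrees (1.0 is 180 degrees), a list of three. A call has 1 to 10 rows; each row is the pose to reach, as a shift and turn from the pose commanded when the call began, along the tool's axes at that moment, turning the shorter way round; what a row does not reach only later rows make up. A row lasts 1/10 s, in which the tool goes at most 50 mm and 8.59 degrees, less where a joint would pass 70% of its speed; a pose out of reach is approached as far as the arm can. A call with a number of a shift or a turn outside -1 to 1 is refused whole. A call with a gripper value outside its range is refused whole. OPENING is the closure, from -1 (fully open) to 1 (shut), so that 0 is half open, set as the call begins (- or left out, the last holds). The fingers move at their own pace and stop on an object; FORCE is the grip in N (left out, the last holds). Time passes only in rows, so rows that repeat a pose let the fingers close. It gives the time, the measured TCP pose, the force, the opening and the grip force at its end, in the units of the state.
- state(): the state, without advancing time (a new reading comes with each control period).
- eyes.capture(name): name is "scene" or "top" or "wrist"; returns a dict with "frame" (420x560x3 uint8, blue, green, red), "range_z" (420x560 float32, m along the optical axis (not along the pixel's ray), 0 where there is no reading), "camera_matrix" (3x3 intrinsics, pixels), "rvec" (rotation vector, rad) and "tvec" (3), from world to camera coordinates, as OpenCV has them; the wrist camera has in their place "T_tool_cam" (4x4, takes a point from camera to tool coordinates, whose origin is the TCP and whose axes are the flange's). Camera axes: x right, y down, z forward; pixel columns grow to the right and rows downward; lengths in m; the calibration is good to about 2 mm. The wrist camera is an equidistant fisheye: a pixel r from the principal point sees the ray r / f radians off the axis. A picture is of the moment at which its call begins: read the wrist's pose just before it.
- order.close_job(): hands the job in; it is judged then, once.
The state is a dict: "clock": time; "joint_pos": joint angles; "dq": joint speeds; "joint_torque": joint torques, N m; "ee_pos": TCP position; "ee_rot": TCP orientation; "wrist_force": force on the tool from outside, world axes, zero at the start; "moment": the same for the moment, N m; "width": finger opening in m; "grip_force": force on a finger pad.
Only numpy, scipy, OpenCV 4.12 (cv2) and the standard library are available. Lean on these libraries where they do the work, as an engineer would, in place of code of your own. Each camera call takes 0.05 s, during which the arm holds its last target. There are 200 camera calls.

TASK

Check the end float of the shaft that carries the toothed gear: by its black knob, pull the shaft out along its axis to its outer stop, then push it all the way back in to its inner stop, and leave it there. Leave the other shaft, the one with the smooth grooved pulley, as it is.

Things in the scene. Friction and masses are not known exactly. Their poses are not given: they have to be found in the camera images.
- gear_stand: fixed stand of the gear shaft; origin under the centre of its aluminium base plate (170 x 90 mm, 12 mm thick) on the table. Two grey bearing blocks (50 mm wide, tops 100 mm above the table) carry the level 12 mm steel shaft; between them it bears a spur gear with 18 teeth, 70 mm across, 22 mm wide. x axis: level along the shaft towards the knob; z up.
- gear_shaft (a joint): position of the gear shaft along its axis in m: 0 = pushed fully in (inner stop), 0.040 = pulled fully out (outer stop, knob farthest from its stand). It starts about half-way, stays where it is left, slides with 2 to 3 N of friction and does not turn. Both stops are rigid.
- gear_knob (a point): centre of the black fluted knob on the gear shaft's outer end: a cylinder 32 mm in diameter, 34 mm long, coaxial with the shaft, its centre 75 mm above the table. It moves with the shaft. x axis: level along the shaft, outwards (the pull); z up. Fully in, the near bearing block ends 37 mm and the base plate 17 mm inward of it; nothing else is within 60 mm outward or beside it.
- pulley_knob (a point): centre of the like knob of the other shaft, which is to be left alone: same stand, shaft, knob and axes, but between its blocks it bears a smooth pulley with a V groove, 68 mm across, in place of the toothed gear. The two stands may change places.

How it is judged:
By the outcome, as a careful person would: the job done as asked, in the order asked, and still so for the second after the job is handed in, with the robot touching nothing.
It also fails if it takes over 38 s, if anything falls off the work surface, if the arm or the gripper's body presses on something with over 40 N, if the wrist force passes 120 N, or if a joint passes its speed limit or range.

## Working session

There is one attempt and no reset: what is moved stays moved. The work goes in short steps, Python scripts to look and compute and a shell command to move; the robot and the scene stay as the last step left them, time stands still between calls to the robot, and variables do not carry over. Pictures are saved under pics/ and viewed, at most 10 in all, crops included, and the job is handed in when it is done.

```bash
mkdir -p pics; ls; python3 - <<'E'
from cell import state, eyes, order, robot
import cv2, numpy as np, pickle
s=state(); print(s)
d={}
for n in ("scene","top"):
    c=eyes.capture(n); d[n]=c; cv2.imwrite(f"pics/{n}0.png",c["frame"])
    R=cv2.Rodrigues(np.array(c["rvec"],float))[0]; print(n,-R.T@np.array(c["tvec"]).ravel(), R.T[:,2], c["camera_matrix"])
pickle.dump(d,open("d0.pkl","wb"))
E
```

```text
pics
{'clock': 0.0, 'joint_pos': array([-1.16198798e+00,  2.41411592e-01,  3.73942504e-03,  1.33518551e+00,
        1.42342144e-05,  1.57077421e+00]), 'dq': array([-0.00100161, -0.00059253,  0.00096968, -0.00121467,  0.00043721,
       -0.00028263]), 'joint_torque': array([ 8.00171565e-04, -3.72319829e+01,  2.52406150e+01,  1.70498178e-02,
        7.16366230e-05,  1.03191644e-05]), 'ee_pos': array([ 0.19865575, -0.45855673,  0.40381907]), 'ee_rot': array([-3.13953131e+00, -1.42797688e-05,  4.08830436e-01]), 'wrist_force': array([-0.59797318,  1.37195847, -0.05205399]), 'moment': array([-0.00128943,  0.02174144,  0.01186097]), 'grip_force': 0.0, 'width': 0.0851920892812614}
scene [0.98269389 0.17123331 0.64524703] [-0.5884135  -0.24688077 -0.76994769] [[476.16144282   0.         281.39365609]
 [  0.         476.16144282 206.6798093 ]
 [  0.           0.           1.        ]]
top [0.51511682 0.01636078 0.71169977] [ 0.06598884 -0.01568355 -0.9976971 ] [[419.98860634   0.         278.81143757]
 [  0.         419.98860634 217.98449185]
 [  0.           0.           1.        ]]
```

View pics/scene0.png

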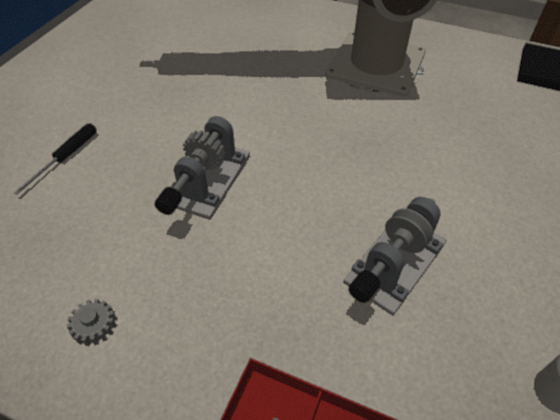

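View pics/top0.png

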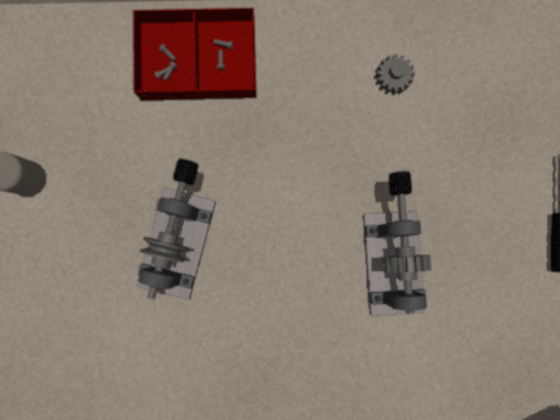

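The scene view shows the gear shaft at upper left (knob at about (168,200)) and the pulley shaft on the right (knob at about (364,286)). In the top view the gear stand is on the right, with its knob at (400,183) and the far shaft end at (408,305). The pulley stand is on the left, with its knob at (186,171).

```bash
python3 - <<'E'
import pickle,cv2,numpy as np
d=pickle.load(open("d0.pkl","rb"))
def cam(c): 
    R=cv2.Rodrigues(np.array(c["rvec"],float))[0]; return R,-R.T@np.array(c["tvec"]).ravel(),c["camera_matrix"]
def ray(c,uv):
    R,o,K=cam(c); return o,R.T@np.linalg.inv(K)@np.array([*uv,1.])
def onplane(c,uv,z): o,r=ray(c,uv); return o+r*(z-o[2])/r[2]
rays=[]
for n,(u,v) in (("top",(400,183)),("scene",(168,200))):
    c=d[n]; g=c["frame"].max(2); m=np.zeros_like(g); m[v-22:v+22,u-22:u+22]=(g[v-22:v+22,u-22:u+22]<45)
    k,lab,st,ce=cv2.connectedComponentsWithStats(m); i=1+np.argmax(st[1:,4])
    cnt=cv2.findContours((lab==i).astype(np.uint8),0,2)[0][0]
    print(n,st[i],ce[i],cv2.minAreaRect(cnt),onplane(c,ce[i],.075)); rays.append(ray(c,ce[i]))
(o1,r1),(o2,r2)=rays
t=np.linalg.lstsq(np.c_[r1,-r2],o2-o1,rcond=None)[0]; print("tri",o1+t[0]*r1,o2+t[1]*r2)
# depth cloud, top
c=d["top"];R,o,K=cam(c);Z=c["range_z"];v,u=np.mgrid[140:330,350:450];z=Z[v,u]
P=np.stack([(u-K[0,2])/K[0,0]*z,(v-K[1,2])/K[1,1]*z,z],-1).reshape(-1,3)
P=((P-np.array(c["tvec"]).ravel())@R); P=P[z.ravel()>0]
Q=P[(P[:,2]>.06)&(P[:,2]<.12)]; print(len(Q),Q.min(0),Q.max(0))
for x in np.arange(.29,.64,.01):
    q=Q[abs(Q[:,0]-x)<.005]
    if len(q)>5: print(round(x,3),len(q),q[:,1].min().round(4),q[:,1].max().round(4),((q[:,1].min()+q[:,1].max())/2).round(4),q[:,2].max().round(4))
b=P[(P[:,2]>.006)&(P[:,2]<.02)]; r=cv2.minAreaRect(b[:,:2].astype(np.float32)); print(r)
E
```

```text
top [389 172  22  24 455] [399.4        183.18901099] ((399.13848876953125, 183.10769653320312), (22.078182220458984, 21.83011245727539), 82.87498474121094) [ 0.60576295 -0.1800709   0.075     ]
scene [155 178  35  36 591] [171.48900169 198.17258883] ((174.6669464111328, 194.8857421875), (21.69932746887207, 43.68046188354492), 49.89909744262695) [ 0.59911439 -0.17774655  0.075     ]
tri [ 0.60468689 -0.17773906  0.08255826] [ 0.60327893 -0.17395767  0.08119119]
3187 [ 0.40968282 -0.21690715  0.06029971] [ 0.62296093 -0.14772054  0.11286295]
0.41 27 -0.1907 -0.1801 -0.1854 0.0825
0.42 180 -0.2071 -0.1601 -0.1836 0.1025
0.43 247 -0.2058 -0.1594 -0.1826 0.1021
0.44 192 -0.2082 -0.1599 -0.184 0.1011
0.45 54 -0.1899 -0.1788 -0.1843 0.0842
0.46 88 -0.1965 -0.1702 -0.1833 0.0911
0.47 149 -0.2164 -0.1481 -0.1823 0.1107
0.48 336 -0.2158 -0.148 -0.1819 0.1129
0.49 345 -0.2161 -0.1477 -0.1819 0.1127
0.5 169 -0.2169 -0.1613 -0.1891 0.1108
0.51 90 -0.1959 -0.1688 -0.1824 0.09
0.52 56 -0.1879 -0.1765 -0.1822 0.0829
0.53 215 -0.204 -0.157 -0.1805 0.1012
0.54 243 -0.2027 -0.1565 -0.1796 0.1024
0.55 98 -0.2024 -0.1571 -0.1798 0.1004
0.56 51 -0.1852 -0.1754 -0.1803 0.0838
0.57 53 -0.1862 -0.1754 -0.1808 0.0832
0.58 50 -0.1849 -0.1741 -0.1795 0.0826
0.59 130 -0.1956 -0.1635 -0.1796 0.0921
0.6 148 -0.1953 -0.1631 -0.1792 0.094
0.61 151 -0.1947 -0.1626 -0.1787 0.0947
0.62 115 -0.1948 -0.1628 -0.1788 0.0932
((0.482776939868927, -0.1833033561706543), (0.17003154754638672, 0.09041895717382431), 1.6774702072143555)
```

```bash
python3 -m pendant '[{"translation":[0.1,-0.02,0],"delta_rot":[0,0,0]},{"translation":[0.24,-0.05,0],"delta_rot":[0,0,0]},{"translation":[0.38,-0.08,0],"delta_rot":[0,0,0]},{"translation":[0.52,-0.1,0],"delta_rot":[0,0,0]},{"translation":[0.66,-0.13,0],"delta_rot":[0,0,0]},{"translation":[0.8,-0.16,0],"delta_rot":[0,0,0]}]' -1 60
python3 -m pendant '[{"translation":[0.14,-0.03,0.03],"delta_rot":[0,0,0.02]},{"translation":[0.28,-0.06,0.06],"delta_rot":[0,0,0.04]},{"translation":[0.42,-0.08,0.1],"delta_rot":[0,0,0.06]},{"translation":[0.56,-0.11,0.15],"delta_rot":[0,0,0.08]},{"translation":[0.7,-0.14,0.2],"delta_rot":[0,0,0.1]},{"translation":[0.8,-0.16,0.25],"delta_rot":[0,0,0.121]},{"translation":[0.8,-0.16,0.25],"delta_rot":[0,0,0.121]},{"translation":[0.8,-0.16,0.25],"delta_rot":[0,0,0.121]}]'
```

```text
clock: 0.7
ee_pos: [0.401, -0.3181, 0.4043]
ee_rot: [-3.141, 0.0, 0.409]
wrist_force: [-0.4, -0.9, -0.0]
width: 0.0854
grip_force: 0.0
clock: 1.5
ee_pos: [0.6011, -0.1792, 0.3282]
ee_rot: [-3.141, 0.003, 0.031]
wrist_force: [-0.4, -0.5, -0.7]
width: 0.0856
grip_force: 0.0
```

```bash
python3 - <<'E'
from cell import state, eyes
import cv2
s=state(); print(s["ee_pos"],s["ee_rot"],s["wrist_force"])
c=eyes.capture("wrist"); cv2.imwrite("pics/wrist1.png",c["frame"]); print(c["T_tool_cam"],c["camera_matrix"])
E
```

```text
[ 0.60109339 -0.17920656  0.32815909] [-3.14094013e+00  3.14033571e-03  3.06463313e-02] [-0.40394627 -0.52839156 -0.71378958]
[[ 9.93646701e-04 -9.56547646e-01 -2.91574370e-01  7.26058243e-02]
 [ 9.99999102e-01  6.88406538e-04  1.14945684e-03  2.41281935e-04]
 [-8.98788537e-04 -2.91575251e-01  9.56547472e-01  3.19300896e-02]
 [ 0.00000000e+00  0.00000000e+00  0.00000000e+00  1.00000000e+00]] [[325.1922621    0.         280.91220878]
 [  0.         325.1922621  210.74402017]
 [  0.           0.           1.        ]]
```

View pics/wrist1.png

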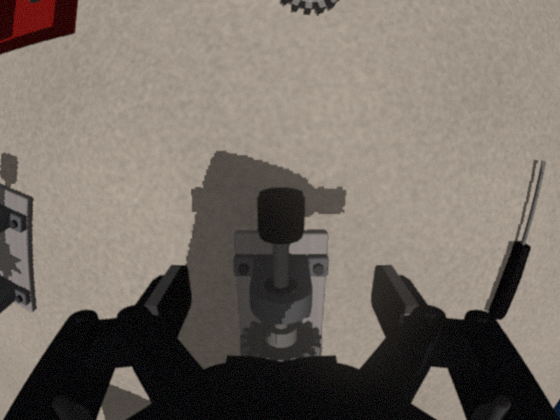

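The wrist view shows the knob at (281,215), centred between the fingers, with the toothed gear behind it at (283,340). I'll descend and close.

```bash
python3 -m pendant '[{"translation":[0.01,0,0.06],"delta_rot":[0,0,0]},{"translation":[0.01,0,0.15],"delta_rot":[0,0,0]},{"translation":[0.01,0,0.23],"delta_rot":[0,0,0]},{"translation":[0.01,0,0.29],"delta_rot":[0,0,0]},{"translation":[0.01,0,0.333],"delta_rot":[0,0,0]},{"translation":[0.01,0,0.333],"delta_rot":[0,0,0]},{"translation":[0.01,0,0.333],"delta_rot":[0,0,0]}]'
python3 -m pendant '[{"translation":[0,0,0],"delta_rot":[0,0,0]},{"translation":[0,0,0],"delta_rot":[0,0,0]},{"translation":[0,0,0],"delta_rot":[0,0,0]},{"translation":[0,0,0],"delta_rot":[0,0,0]},{"translation":[0,0,0],"delta_rot":[0,0,0]},{"translation":[0,0,0],"delta_rot":[0,0,0]},{"translation":[0,0,0],"delta_rot":[0,0,0]},{"translation":[0,0,0],"delta_rot":[0,0,0]}]' 1 60
```

```text
clock: 2.25
ee_pos: [0.604, -0.1805, 0.2308]
ee_rot: [3.141, -0.001, 0.028]
wrist_force: [0.2, 0.6, -0.2]
width: 0.0852
grip_force: 0.0
clock: 3.05
ee_pos: [0.6044, -0.179, 0.2308]
ee_rot: [-3.14, -0.002, 0.03]
wrist_force: [-1.0, 3.8, 5.9]
width: 0.0304
grip_force: 60.0
```

```bash
python3 -m pendant '[{"translation":[0.01,0,0],"delta_rot":[0,0,0]},{"translation":[0.02,0,0],"delta_rot":[0,0,0]},{"translation":[0.03,0,0],"delta_rot":[0,0,0]},{"translation":[0.04,0,0],"delta_rot":[0,0,0]},{"translation":[0.04,0,0],"delta_rot":[0,0,0]}]'
python3 -m pendant '[{"translation":[0.005,0,0],"delta_rot":[0,0,0]},{"translation":[0.01,0,0],"delta_rot":[0,0,0]},{"translation":[0.01,0,0],"delta_rot":[0,0,0]}]'
```

```text
clock: 3.55
ee_pos: [0.6163, -0.1787, 0.2309]
ee_rot: [-3.14, -0.001, 0.03]
wrist_force: [-1.6, 3.9, 6.5]
width: 0.0302
grip_force: 60.0
clock: 3.85
ee_pos: [0.6191, -0.1786, 0.2308]
ee_rot: [-3.14, -0.001, 0.03]
wrist_force: [-1.4, 3.8, 5.7]
width: 0.0302
grip_force: 60.0
```

```bash
for i in 1 2; do python3 -m pendant '[{"translation":[0.005,0,0],"delta_rot":[0,0,0]},{"translation":[0.01,0,0],"delta_rot":[0,0,0]},{"translation":[0.01,0,0],"delta_rot":[0,0,0]}]'; done
```

```text
clock: 4.15
ee_pos: [0.6221, -0.1785, 0.2308]
ee_rot: [-3.14, -0.001, 0.03]
wrist_force: [-2.1, 3.8, 6.3]
width: 0.0305
grip_force: 60.0
clock: 4.45
ee_pos: [0.6232, -0.1785, 0.2308]
ee_rot: [-3.14, 0.005, 0.029]
wrist_force: [-9.1, 3.2, 11.1]
width: 0.0305
grip_force: 60.6
```

```bash
python3 -m pendant '[{"translation":[0.005,0,0],"delta_rot":[0,0,0]},{"translation":[0.008,0,0],"delta_rot":[0,0,0]},{"translation":[0.008,0,0],"delta_rot":[0,0,0]},{"translation":[0.008,0,0],"delta_rot":[0,0,0]}]'
```

```text
clock: 4.85
ee_pos: [0.624, -0.1785, 0.2307]
ee_rot: [-3.14, 0.009, 0.029]
wrist_force: [-14.1, 3.3, 13.7]
width: 0.0304
grip_force: 61.0
```

The force rises with the knob stalled at about 0.623, so the shaft is at the outer stop, about 20 mm from where it started. Next I push it in; about 40 mm of travel should confirm both stops.

```bash
python3 -m pendant '[{"translation":[-0.01,0,0],"delta_rot":[0,0,0]},{"translation":[-0.025,0,0],"delta_rot":[0,0,0]},{"translation":[-0.04,0,0],"delta_rot":[0,0,0]},{"translation":[-0.055,0,0],"delta_rot":[0,0,0]},{"translation":[-0.07,0,0],"delta_rot":[0,0,0]},{"translation":[-0.085,0,0],"delta_rot":[0,0,0]},{"translation":[-0.1,0,0],"delta_rot":[0,0,0]},{"translation":[-0.11,0,0],"delta_rot":[0,0,0]},{"translation":[-0.12,0,0],"delta_rot":[0,0,0]},{"translation":[-0.12,0,0],"delta_rot":[0,0,0]}]'
for i in 1 2; do python3 -m pendant '[{"translation":[-0.005,0,0],"delta_rot":[0,0,0]},{"translation":[-0.01,0,0],"delta_rot":[0,0,0]},{"translation":[-0.01,0,0],"delta_rot":[0,0,0]}]';done
```

```text
clock: 5.85
ee_pos: [0.5921, -0.1794, 0.2308]
ee_rot: [-3.14, -0.003, 0.03]
wrist_force: [1.8, 4.7, 6.1]
width: 0.0302
grip_force: 59.9
clock: 6.15
ee_pos: [0.5893, -0.1795, 0.2308]
ee_rot: [-3.14, -0.003, 0.03]
wrist_force: [1.6, 4.5, 5.2]
width: 0.0305
grip_force: 59.9
clock: 6.45
ee_pos: [0.5864, -0.1795, 0.2309]
ee_rot: [-3.14, -0.004, 0.03]
wrist_force: [2.1, 5.3, 5.6]
width: 0.0305
grip_force: 59.9
```

```bash
for i in 1 2; do python3 -m pendant '[{"translation":[-0.005,0,0],"delta_rot":[0,0,0]},{"translation":[-0.01,0,0],"delta_rot":[0,0,0]},{"translation":[-0.01,0,0],"delta_rot":[0,0,0]}]';done
```

```text
clock: 6.75
ee_pos: [0.5834, -0.1796, 0.2309]
ee_rot: [-3.14, -0.004, 0.03]
wrist_force: [1.1, 5.3, 5.7]
width: 0.0306
grip_force: 59.9
clock: 7.05
ee_pos: [0.5814, -0.1797, 0.2309]
ee_rot: [-3.14, -0.006, 0.03]
wrist_force: [6.3, 5.7, 2.9]
width: 0.0308
grip_force: 59.7
```

```bash
python3 -m pendant '[{"translation":[-0.005,0,0],"delta_rot":[0,0,0]},{"translation":[-0.01,0,0],"delta_rot":[0,0,0]},{"translation":[-0.013,0,0],"delta_rot":[0,0,0]},{"translation":[-0.013,0,0],"delta_rot":[0,0,0]},{"translation":[-0.013,0,0],"delta_rot":[0,0,0]}]'
```

```text
clock: 7.55
ee_pos: [0.5802, -0.1797, 0.2309]
ee_rot: [-3.14, -0.014, 0.031]
wrist_force: [15.6, 4.7, -5.2]
width: 0.0303
grip_force: 59.7
```

It is firm at the inner stop, after about 40 mm of travel once tilt is allowed for. I'll release while it is still lightly loaded inward, then lift straight up.

```bash
python3 -m pendant '[{"translation":[0,0,0],"delta_rot":[0,0,0]},{"translation":[0,0,0],"delta_rot":[0,0,0]},{"translation":[0,0,0],"delta_rot":[0,0,0]},{"translation":[0,0,0],"delta_rot":[0,0,0]},{"translation":[0,0,0],"delta_rot":[0,0,0]},{"translation":[0,0,0],"delta_rot":[0,0,0]},{"translation":[0,0,0],"delta_rot":[0,0,0]},{"translation":[0,0,0],"delta_rot":[0,0,0]}]' -1
python3 -m pendant '[{"translation":[0,0,-0.05],"delta_rot":[0,0,0]},{"translation":[0,0,-0.13],"delta_rot":[0,0,0]},{"translation":[0,0,-0.25],"delta_rot":[0,0,0]},{"translation":[0,0,-0.38],"delta_rot":[0,0,0]},{"translation":[-0.1,0,-0.5],"delta_rot":[0,0,0]},{"translation":[-0.25,0,-0.5],"delta_rot":[0,0,0]},{"translation":[-0.4,0,-0.5],"delta_rot":[0,0,0]},{"translation":[-0.55,0,-0.5],"delta_rot":[0,0,0]},{"translation":[-0.55,0,-0.5],"delta_rot":[0,0,0]},{"translation":[-0.55,0,-0.5],"delta_rot":[0,0,0]}]'
python3 - <<'E'
from cell import state, eyes
import cv2,numpy as np
c=eyes.capture("top"); cv2.imwrite("pics/top2.png",c["frame"]); s=eyes.capture("scene"); cv2.imwrite("pics/scene2.png",s["frame"])
R=cv2.Rodrigues(np.array(c["rvec"],float))[0];K=c["camera_matrix"];Z=c["range_z"];v,u=np.mgrid[140:225,370:430];z=Z[v,u]
P=np.stack([(u-K[0,2])/K[0,0]*z,(v-K[1,2])/K[1,1]*z,z],-1).reshape(-1,3)
P=(P-np.array(c["tvec"]).ravel())@R; Q=P[(P[:,2]>.06)&(P[:,2]<.12)&(z.ravel()>0)]
for x in np.arange(.53,.64,.005):
    q=Q[abs(Q[:,0]-x)<.0025]
    if len(q)>3: print(round(x,3),len(q),np.ptp(q[:,1]).round(4),q[:,2].max().round(4))
print(Q[:,0].max())
E
```

```text
clock: 8.35
ee_pos: [0.5755, -0.1807, 0.2299]
ee_rot: [3.142, -0.0, 0.029]
wrist_force: [-0.9, -0.2, -0.9]
width: 0.0855
grip_force: 0.0
clock: 9.35
ee_pos: [0.4098, -0.1854, 0.3804]
ee_rot: [3.141, -0.001, 0.028]
wrist_force: [0.1, -0.1, 0.4]
width: 0.0852
grip_force: 0.0
0.54 25 0.037 0.1012
0.545 106 0.0458 0.1015
0.55 42 0.0309 0.0981
0.555 24 0.0114 0.0826
0.56 29 0.0104 0.0829
0.565 32 0.0191 0.0832
0.57 82 0.0315 0.0931
0.575 75 0.0322 0.0932
0.58 75 0.0323 0.0933
0.585 79 0.0327 0.094
0.59 76 0.0309 0.0933
0.595 76 0.0314 0.0941
0.6 50 0.0284 0.0932
0.6011788270055723
```

View pics/scene2.png

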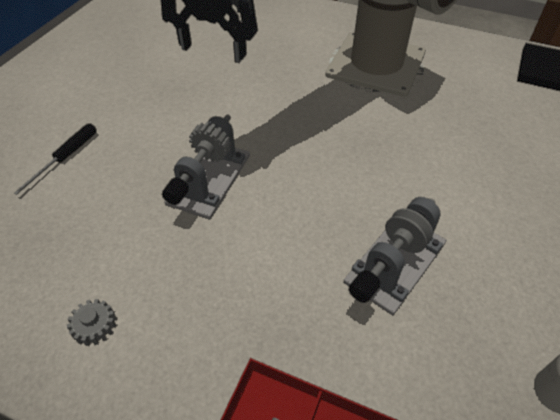

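The gear knob is now pushed in, at (176,190). The pulley shaft hasn't moved, with its knob still at (364,286), and the gripper is clear of everything. The measured gap from knob to block is about 19–20 mm, which matches the 20 mm expected when fully in.

```bash
python3 -c "
from cell import order; print(order.close_job())"
```

```text
the job is handed in; nothing more can be done
None
```

The gear shaft was pulled out to its outer stop, pushed back in to its inner stop (about 40 mm of travel) and left there; the pulley shaft was not touched, and the job is handed in.

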